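# Count along the tin rack and push the red tea tin into the third gap

## Robot

A 6-joint arm with a two-finger parallel gripper is mounted at the origin on the work surface. World frame = base frame: x ahead of the robot, y to its left, z up, the work surface at z = 0. Lengths are in m, angles in rad, forces in N, time in s.
With the tool pointing down it reaches from about 0.35 to 0.725 m from the base axis. Payload 4.3 kg.
Tool frame: the origin (TCP) lies midway between the tips of the shut fingers; the grasp point (between the pads) lies 19 mm behind it; z points along the fingers, y is the direction in which the jaws open and shut (so a half turn about z gives the same grasp; the last joint's range is limited). The gripper opens to 85 mm and grips with 20 to 120 N. Pads are 22 mm wide; open, the fingers measure 114 mm over their backs; the gripper's body (76 mm by 85 mm) begins 54 mm behind the grasp point. The pads swing forward as they close: fully open they stand 13 mm farther back than shut.
Start: joints at [-1.344, 0.377, 0.081, 1.274, 0, 1.46], TCP at [0.19, -0.543, 0.231] pointing down, gripper open.
Joint ranges: [-2.72, 2.72], [-0.84, 1.66], [-1.02, 1.22], [-1.77, 2.12], [-1.37, 1.28], [-3.14, 3.14]. Speed limits (rad/s): [2.57, 2.57, 3.14, 3.14, 3.14, 3.14].

## Interface

Orientations are given as [roll, pitch, yaw] about the fixed x, y, z axes, in that order (R = Rz(yaw) Ry(pitch) Rx(roll)).
In Python, from station import bot gives the robot as it stands.
- The arm moves only by the tool send_rows, never from a script. Its argument "steps" is a list of rows, each an object of numbers: "x", "y", "z": the shift along the tool's x, y, z in m; "rx", "ry", "rz": the turn, a rotation vector about the tool's x, y, z in degrees. A call has 1 to 12 rows; each row is the pose to reach, as a shift and turn from the pose measured when the call began, along the tool's axes at that moment; what a row does not reach only later rows make up. A row lasts 1/8 s, in which the tool goes at most 62.5 mm and 10.7 degrees, less where a joint would pass 70% of its speed; a pose out of reach is approached as far as the arm can. A call with a gripper value outside its range is refused whole. "hand" is the gripper's target within -1 to 1 (shut at 1, half-way at 0, fully open at -1), set as the call begins (left out, the last holds). The fingers move at their own pace and stop on an object; "newtons" is the grip in N (left out, the last holds). Time passes only in rows, so rows that repeat a pose let the fingers close. It gives the time, the measured TCP pose, the force and the opening at its end, in the units of the state.
- bot.observe(): the state, without advancing time (a new reading comes with each control period).
- bot.read_camera(name): name is "side" or "top"; returns a dict with "image" (400x640x3 uint8, blue, green, red), "fx", "fy", "cx", "cy" (pixels), "k1" (the pictures are not rectified: a ray, as slopes to the right and down, at radius r is drawn at 1 + k1 r^2 times it, then the intrinsics apply), "eye" and "rotation" of the camera in the world. Camera axes: x right, y up, looking along -z (the intrinsics and any distortion apply to the point x, -y, -z); pixel columns grow to the right and rows downward; lengths in m; the calibration is good to about 2 mm. A picture is of the moment at which its call begins. There is no depth.
- bot.hand_in(): hands the job in, once; it reports no verdict.
The state is a dict: "t": time; "q": joint angles; "joint_velocities": joint speeds; "joint_torque": joint torques, N m; "eef_pos": TCP position; "ee_rot": TCP orientation; "contact_force": force on the tool from outside, world axes, zero at the start; "wrist_torque": the same for the moment, N m; "grip_width": finger opening in m.
Only numpy, scipy, OpenCV 4.12 (cv2) and the standard library are available. Lean on these libraries where they do the work, as an engineer would, in place of code of your own. Each camera call takes 0.05 s, during which the arm holds its last target. There are 200 camera calls.

## Task

Starting from the green-capped end of the tea-tin rack, run a fingertip along the top of its springy rail, keeping it pressed down a little, over the beads of the first and second gaps, and lift off at the bead of the third gap without touching the fourth bead. Then push the red tin along the counter, without lifting or tipping it, into that third gap until it is fully home against the back of the rack. Leave the blue and yellow tins, the mug and the jar where they are.

Things in the scene. Friction and masses are not known exactly. Their poses are not given: they have to be found in the camera images.
- rack: pale wooden tin rack fixed to the counter. Origin on the counter; x from its open front (robot side) to its back, y along the row of gaps to the robot's left. Five walls 6 mm thick, 50 mm high, at y = 0, +-66, +-132 mm, from x = -40 (round noses) to 35 mm, make four 60 mm gaps centred at y = 99, 33, -33, -99 mm, open in front and on top, no floor. Back stop's front face at x = 35 mm.
- rail_mid (a point): middle of the flat top of the white steel rail: a bar 18 mm wide (x) and 12 mm thick along the rack's y, at rack x = 45 mm, from y = -137 to 137 mm, top 85 mm above the counter when up. It carries the four beads, which go down with it. Two end posts at y = +-146 mm, 88 mm high and 14 mm wide in y, carry the caps.
- rail (a joint): how far the rail is pressed down (m): 0 up, 0.010 bottomed. It stays level and springs back: about 1.5 N to start it moving, about 4 N to bottom it.
- bead_a: black rubber roller-like bead on the rail at the middle of the y = +99 mm (robot's leftmost) gap, does not turn (20 mm long across the rail, its rounded top 2 mm proud of the rail's flat top and about 12 mm wide along the rail). Origin: the top of the bead, 87 mm above the counter when the rail is up. Axes as the rack's.
- bead_b: black rubber roller-like bead on the rail at the middle of the y = +33 mm gap, does not turn (20 mm long across the rail, its rounded top 2 mm proud of the rail's flat top and about 12 mm wide along the rail). Origin: the top of the bead, 87 mm above the counter when the rail is up. Axes as the rack's.
- bead_c: black rubber roller-like bead on the rail at the middle of the y = -33 mm gap, does not turn (20 mm long across the rail, its rounded top 2 mm proud of the rail's flat top and about 12 mm wide along the rail). Origin: the top of the bead, 87 mm above the counter when the rail is up. Axes as the rack's.
- bead_d: black rubber roller-like bead on the rail at the middle of the y = -99 mm (robot's rightmost) gap, does not turn (20 mm long across the rail, its rounded top 2 mm proud of the rail's flat top and about 12 mm wide along the rail). Origin: the top of the bead, 87 mm above the counter when the rail is up. Axes as the rack's.
- green_cap: bright green round cap (30 mm diameter, 12 mm high) on top of one end post of the rack, marking the end from which the gaps are counted. Origin: centre of its underside, 88 mm above the counter, 146 mm from the rack's middle along the rack's y. Its side changes from start to start.
- grey_cap: off-white round cap (30 mm diameter, 12 mm high) on top of one end post of the rack, marking the other end. Origin: centre of its underside, 88 mm above the counter, 146 mm from the rack's middle along the rack's y. Its side changes from start to start.
- tin: the red tea tin with a steel band and a plain paper label on top, loose box 80 mm long (its x) x 48 mm wide (its y) x 55 mm high, about 0.2 to 0.3 kg, standing on the counter in front of the rack with its length roughly along the rack's x. Origin: centre of its underside. When fully home its origin is at rack x = -5 mm and its near end stands 5 mm out of the wall noses.
- blue_tin: blue tin, the same size as the red tin (80 long x 48 wide x 55 high mm), loose, standing fully home in the y = +99 mm or y = -99 mm outer gap of the rack. It is not to be moved. Origin: centre of its underside, x along its 80 mm length.
- yellow_tin: yellow tin, the same size as the red tin (80 long x 48 wide x 55 high mm), loose, standing fully home in the other outer gap of the rack. It is not to be moved. Origin: centre of its underside, x along its 80 mm length.
- mug: white mug, 80 mm diameter, 92 mm high, with a handle, standing to one side of the work; bystander. Origin: centre of its underside.
- jar: amber glass jar with a steel lid, 72 mm diameter, 110 mm high, standing on the other side; bystander. Origin: centre of its underside.

How it is judged:
On the way, in this order (a step that is already met when the one before it is completed fails the run):
1. a fingertip touches the bead of the first gap from the green end (((y of green_cap in the frame of rack above 0 m and contact force between the fingers and bead_a above 0.3 N) or (not (y of green_cap in the frame of rack above 0 m) and contact force between the fingers and bead_d above 0.3 N))), for 0.04 s.
2. the rail is pressed between beads, on the way to the second (value of joint rail above 0.0006 m and contact force between the fingers and bead_a below 0.01 N and contact force between the fingers and bead_b below 0.01 N and contact force between the fingers and bead_c below 0.01 N and contact force between the fingers and bead_d below 0.01 N), for 0.04 s.
3. a fingertip touches the bead of the second gap (((y of green_cap in the frame of rack above 0 m and contact force between the fingers and bead_b above 0.3 N) or (not (y of green_cap in the frame of rack above 0 m) and contact force between the fingers and bead_c above 0.3 N))), for 0.04 s.
4. the rail is pressed between beads, on the way to the third (all of step 2), for 0.04 s.
5. a fingertip touches the bead of the third gap (((y of green_cap in the frame of rack above 0 m and contact force between the fingers and bead_c above 0.3 N) or (not (y of green_cap in the frame of rack above 0 m) and contact force between the fingers and bead_b above 0.3 N))), for 0.04 s.
6. the red tin is fully home in the third gap (x of tin in the frame of rack above -0.011 m and ((y of green_cap in the frame of rack above 0 m and y of tin in the frame of rack between -0.045 and -0.021 m) or (not (y of green_cap in the frame of rack above 0 m) and y of tin in the frame of rack between 0.021 and 0.045 m))), for 0.04 s.
At the end, for the whole second after the job is handed in: The red tin stands flat on the counter, at rest, in the third gap from the green-capped end (within 12 mm of its centre line, turned less than 0.25 rad), within 6 mm of the back stop; the rail is up again (all of step 6 and x of tin in the frame of rack below 0 m and angle between the x axis of tin and the x axis of rack, either way round below 0.25 rad and height (world z) of tin below 0.004 m and angle between tin's own z axis and vertical below 0.06 rad and linear speed of tin below 0.01 m/s and value of joint rail below 0.002 m); the robot touches nothing.
It fails at once if the bead of the fourth gap is touched ((y of green_cap in the frame of rack above 0 m and contact force between the fingers and bead_d above 0.3 N) or (not (y of green_cap in the frame of rack above 0 m) and contact force between the fingers and bead_a above 0.3 N)).
It fails at once if the red tin is lifted or tipped (height (world z) of tin above 0.01 m or angle between tin's own z axis and vertical above 0.25 rad).
It fails at once if the blue or yellow tin is moved more than 15 mm or lifted (distance of any of blue_tin, yellow_tin from where it was at the start of the episode above 0.015 m or height (world z) of any of blue_tin, yellow_tin above 0.01 m).
It fails at once if the mug or the jar is moved more than 20 mm (distance of any of mug, jar from where it was at the start of the episode above 0.02 m).
It also fails if it takes over 67 s, if anything falls off the work surface, if the arm or the gripper's body presses on something with over 40 N, if the wrist force passes 120 N, or if a joint passes its speed limit or range.

## Working session

There is one attempt and no reset: what is moved stays moved. The work goes in short steps, Python scripts to look and compute and a tool call to move; the robot and the scene stay as the last step left them, time stands still between calls to the robot, and variables do not carry over. Pictures are saved under pics/ and viewed, about 8 in all and at most 12, crops included, and the job is handed in when it is done.

Besides the shell and the picture viewer there is one more tool, called after "Call:" by a JSON object that holds its "name" and its "arguments". send_rows: Moves the arm, as the interface text tells. Its arguments: {"type":"object","properties":{"steps":{"type":"array","items":{"type":"object","properties":{"x":{"type":"number"},"y":{"type":"number"},"z":{"type":"number"},"rx":{"type":"number"},"ry":{"type":"number"},"rz":{"type":"number"}}}},"hand":{"type":"number"},"newtons":{"type":"number"}},"required":["steps"]}

```bash
mkdir -p pics; ls
python3 - <<'E'
from station import bot
import cv2
s=bot.observe(); print({k:s[k] for k in('t','eef_pos','ee_rot','contact_force','grip_width')})
for n in('top','side'):
    c=bot.read_camera(n); cv2.imwrite(f'pics/{n}0.png',c['image']); print(n,{k:c[k] for k in c if k!='image'})
E
```

```text
pics
{'t': 0.0, 'eef_pos': array([ 0.18986622, -0.54205791,  0.23034777]), 'ee_rot': array([-3.13955545e+00, -2.13173697e-04,  3.36756542e-01]), 'contact_force': array([-0.36538069, -0.06907505,  0.1699709 ]), 'grip_width': 0.08534367686962255}
top {'fx': 475.6844236002751, 'fy': 475.6844236002751, 'cx': 330.10966675854576, 'cy': 204.24950440482402, 'k1': 0.00742586141896375, 'eye': array([0.43184545, 0.00334243, 1.15956899]), 'rotation': array([ 0.14637261,  0.01626999, -1.54610534])}
side {'fx': 451.5383578532591, 'fy': 451.5383578532591, 'cx': 325.692965946618, 'cy': 206.48351611950304, 'k1': -0.11220889905782502, 'eye': array([ 0.47951202, -0.7413994 ,  0.80350189]), 'rotation': array([ 0.81664229, -0.00921136, -0.12307965])}
```

View pics/top0.png

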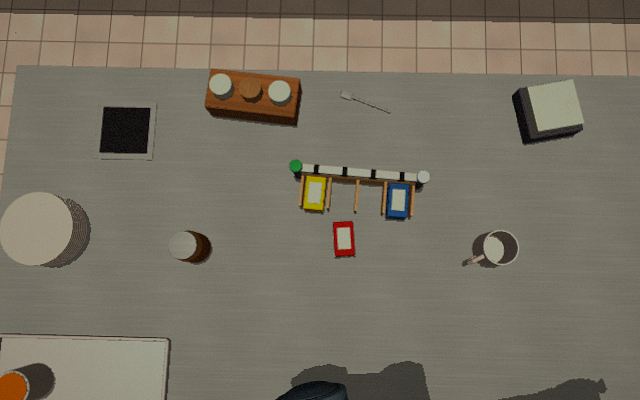

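View pics/side0.png

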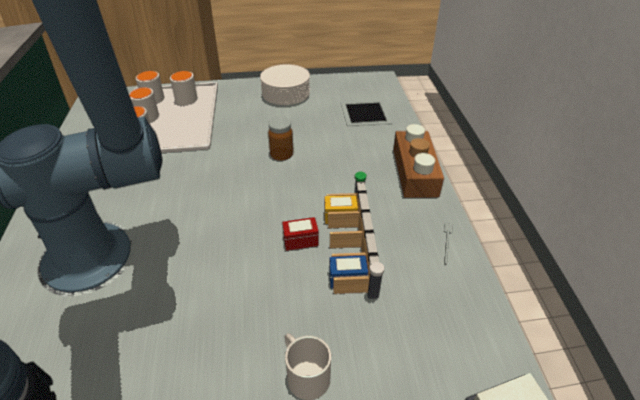

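The top view shows the rack with the green cap at (296,166), so on the robot's left (+y). Yellow is in gap 1 and blue in gap 4. The off-white cap is at (423,177), the red tin at (344,239), the mug at (500,248) and the jar at (185,246). Gap 3 is between the centre wall (356) and the wall at 384. I'll enlarge for the exact pixels.

```bash
python3 - <<'E'
import cv2
for n,(x,y,w,h,s) in dict(top=(280,150,155,115,5),side=(275,165,120,140,4)).items():
    i=cv2.imread(f'pics/{n}0.png')[y:y+h,x:x+w]
    i=cv2.resize(i,None,fx=s,fy=s,interpolation=cv2.INTER_CUBIC)
    for k in range(0,w,10): cv2.putText(i,str(x+k),(k*s,8),0,.3,(255,255,0),1); cv2.line(i,(k*s,10),(k*s,14),(255,255,0),1)
    for k in range(0,h,10): cv2.putText(i,str(y+k),(0,k*s+4),0,.3,(255,255,0),1)
    cv2.imwrite(f'pics/{n}0c.png',i)
E
cat > h.py <<'E'
import numpy as np, cv2
from scipy.spatial.transform import Rotation as R
def cam(n):
    C=dict(top=(475.68442,330.10967,204.2495,.00742586,[0.43184545,0.00334243,1.15956899],[0.14637261,0.01626999,-1.54610534]),
     side=(451.53836,325.69297,206.48352,-.1122089,[0.47951202,-0.7413994,0.80350189],[0.81664229,-0.00921136,-0.12307965]))
    return C[n]
def pix2(n,u,v,z):
    f,cx,cy,k,e,r=cam(n)
    p=cv2.undistortPoints(np.array([[[u,v]]],float),np.array([[f,0,cx],[0,f,cy],[0,0,1]]),np.array([k,0,0,0,0.]))[0,0]
    d=R.from_euler('xyz',r).apply([p[0],-p[1],-1]); e=np.array(e)
    return e+d*(z-e[2])/d[2]
def proj(n,P):
    f,cx,cy,k,e,r=cam(n)
    q=R.from_euler('xyz',r).inv().apply(np.atleast_2d(P)-e)
    a,b=q[:,0]/-q[:,2],-q[:,1]/-q[:,2]; s=1+k*(a*a+b*b)
    return np.c_[f*a*s+cx,f*b*s+cy]
E
```

```text
(no output)
```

View pics/top0c.png

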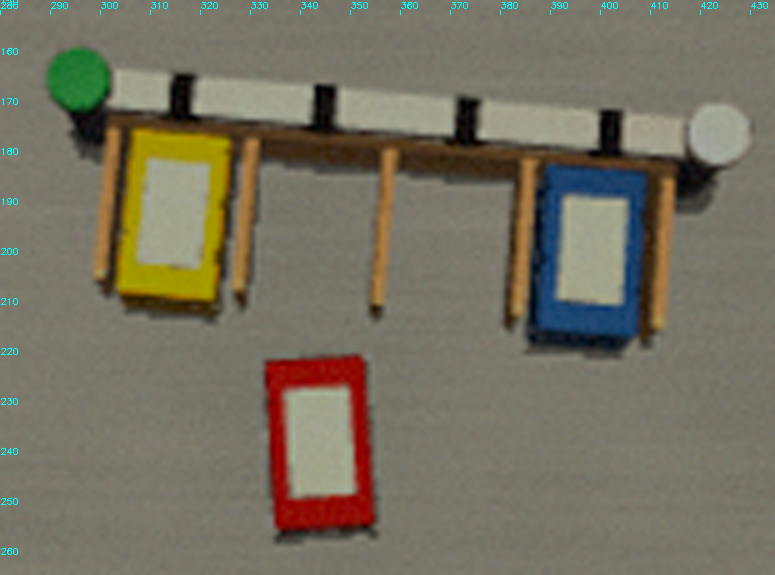

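View pics/side0c.png

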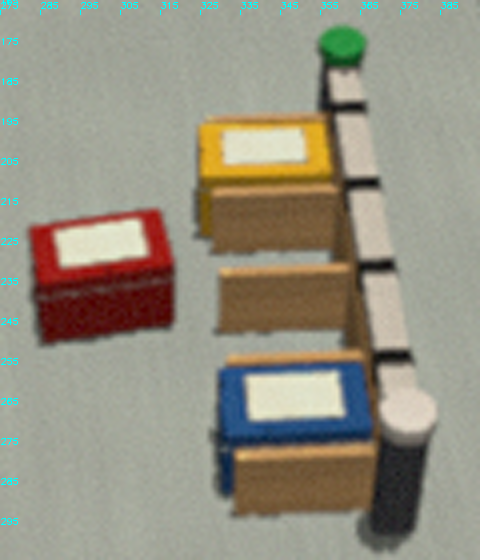

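The crops show, in full-image pixels:
- **Top:** green cap (295.4,165.4), off-white cap (423.2,176.2), beads a to d at about (315.8,169), (344.4,171.2), (373,173.8), (401.6,176.2). Red tin top corners are (332.6,222), (352,220.6), (354.6,254.4), (335,255.6).
- **Side:** beads at (361.1,191.1), (365.1,210.4), (368.9,231.1), (372.9,253.9).

Run:
```python
from h import *
from scipy.optimize import least_squares
T=np.array([[181,97],[324,108],[467,121],[610,133],[79,79],[718,133]])/5-.4+[280,150]
S=np.array([[346,106],[362,183],[377,266],[393,357],[342,43],[407,410]])/4-.375+[275,165]
L=np.array([[45,99,.087],[45,33,.087],[45,-33,.087],[45,-99,.087],[45,146,.1],[45,-146,.1]])*[.001,.001,1]
Rz=lambda a:np.array([[np.cos(a),-np.sin(a),0],[np.sin(a),np.cos(a),0],[0,0,1]])
W=lambda p,Q:Q@Rz(p[2]).T+[p[0],p[1],0]
for tag,sel in dict(top=[('top',T)],side=[('side',S)],both=[('top',T),('side',S)]).items():
    r=least_squares(lambda p:np.concatenate([(proj(n,W(p,L))-U).ravel() for n,U in sel]),[.55,0,0])
    print(tag,r.x.round(4),'rms px',np.sqrt(np.mean(r.fun**2)).round(2))
p=r.x; print('beads',W(p,L).round(4).tolist())
c=np.array([[265,362],[362,355],[375,524],[277,530]])/5-.4+[280,150]
K=np.array([pix2('top',*q,.055) for q in c])
cs=np.array([[31,228],[158,211],[173,268],[38,287]])/4-.375+[275,165]
Ks=np.array([pix2('side',*q,.055) for q in cs])
for K in(K,Ks):
    m=K.mean(0); print('tin',K.round(4).tolist(),'c',m.round(4),'in rack',(Rz(-p[2])@(m-[p[0],p[1],0])).round(4))
    print('edges',np.linalg.norm(np.roll(K,-1,0)-K,axis=1).round(4))
print('gap3 pts',W(p,np.array([[-.04,-.033,0],[-.005,-.033,0],[-.045,-.033,0]])).round(4))
m=[pix2('top',344.3,239,.055)]
K=np.array([pix2('top',*q,.055) for q in c]); d=(K[0]+K[1]-K[2]-K[3]);print('tin yaw',np.arctan2(d[1],d[0]))
for n,a,b,z in(('mug',500,248,.092),('jar',183,246,.11)): print(n,pix2('top',a,b,z).round(3))
```

```text
top [ 0.6202 -0.0363 -0.0651] rms px 0.22
side [ 0.6212 -0.0383 -0.063 ] rms px 0.27
both [ 0.6208 -0.0371 -0.0635] rms px 0.4
beads [[0.672, 0.0588, 0.087], [0.6678, -0.007, 0.087], [0.6636, -0.0729, 0.087], [0.6594, -0.1388, 0.087], [0.675, 0.1058, 0.1], [0.6564, -0.1857, 0.1]]
tin [[0.5525, 0.0185, 0.055], [0.5568, -0.0267, 0.055], [0.4784, -0.0341, 0.055], [0.4746, 0.0111, 0.055]] c [ 0.5156 -0.0078  0.055 ] in rack [-0.1069  0.0225  0.055 ]
edges [0.0454 0.0787 0.0453 0.0782]
tin [[0.4772, 0.0087, 0.055], [0.5524, 0.0144, 0.055], [0.5561, -0.0327, 0.055], [0.4786, -0.0388, 0.055]] c [ 0.5161 -0.0121  0.055 ] in rack [-0.1061  0.0183  0.055 ]
edges [0.0754 0.0473 0.0777 0.0476]
gap3 pts [[ 0.5788 -0.0675  0.    ]
 [ 0.6137 -0.0697  0.    ]
 [ 0.5738 -0.0672  0.    ]]
tin yaw 0.09455459305814891
mug [ 0.499 -0.356  0.092]
jar [0.486 0.347 0.11 ]
```

The rack fits to about 0.4 px in both views: origin (0.621, -0.037), yaw -0.0635. The tin edges come out right at 79 x 46 mm. The tin is at rack (-0.107, 0.020), with yaw +0.158 relative to the rack. Next I'll move over the rail's green end with the fingers shut and the tool squared to the rack.

Call:
{"name": "send_rows", "arguments": {"hand": 1, "newtons": 30, "steps": [{"x": 0.03,"y": -0.019,"z": 0,"rz": 2},{"x": 0.08,"y": -0.051,"z": 0,"rz": 5},{"x": 0.13,"y": -0.083,"z": 0,"rz": 8},{"x": 0.18,"y": -0.115,"z": 0,"rz": 11},{"x": 0.23,"y": -0.147,"z": 0,"rz": 14},{"x": 0.28,"y": -0.179,"z": 0.01,"rz": 17},{"x": 0.33,"y": -0.211,"z": 0.02,"rz": 20},{"x": 0.38,"y": -0.243,"z": 0.03,"rz": 22.9},{"x": 0.43,"y": -0.274,"z": 0.04,"rz": 22.9},{"x": 0.48,"y": -0.306,"z": 0.05,"rz": 22.9},{"x": 0.53,"y": -0.338,"z": 0.06,"rz": 22.9},{"x": 0.58,"y": -0.37,"z": 0.07,"rz": 22.9}]}}

```text
invalid input
```

```bash
cat >> h.py <<'E'
P=np.array([.6208,-.0371]);YAW=-.0635
def where():
    from station import bot
    s=bot.observe(); e=s['eef_pos']; c,q=np.cos(YAW),np.sin(YAW); d=e[:2]-P
    print('t',round(s['t'],2),'rack xy',np.round([c*d[0]+q*d[1],-q*d[0]+c*d[1]],4),'z',e[2].round(4),'rpy',np.round(s['ee_rot'],4),'F',s['contact_force'].round(2),'w',round(s['grip_width'],4))
    return s
def to(rx,ry,z,yaw=YAW):
    "tool-frame shift and turn to a rack-frame target, tool down"
    s=where(); c,q=np.cos(YAW),np.sin(YAW)
    w=np.array([P[0]+c*rx-q*ry,P[1]+q*rx+c*ry,z]); A=R.from_euler('xyz',s['ee_rot'])
    B=R.from_euler('xyz',[np.pi,0,yaw])
    print('shift',A.inv().apply(w-s['eef_pos']).round(4),'turn',np.degrees((A.inv()*B).as_rotvec()).round(2))
E
python3 -c "
from h import *
to(.045,.113,.12)"
```

```text
t 0.1 rack xy [-0.398  -0.5313] z 0.2305 rpy [-3.1398e+00 -2.0000e-04  3.3680e-01] F [-0.26  0.07  0.09] w 0.0852
shift [ 0.659  -0.4206  0.1114] turn [-1.100e-01  1.000e-02  2.293e+01]
```

Call:
{"name": "send_rows", "arguments": {"hand": 1, "steps": [{"x": 0.03,"y": -0.019,"z": 0,"rx": 0,"ry": 0,"rz": 2},{"x": 0.08,"y": -0.051,"z": 0,"rx": 0,"ry": 0,"rz": 5},{"x": 0.13,"y": -0.083,"z": 0,"rx": 0,"ry": 0,"rz": 8},{"x": 0.18,"y": -0.115,"z": 0,"rx": 0,"ry": 0,"rz": 11},{"x": 0.23,"y": -0.147,"z": 0,"rx": 0,"ry": 0,"rz": 14},{"x": 0.28,"y": -0.179,"z": 0.01,"rx": 0,"ry": 0,"rz": 17},{"x": 0.33,"y": -0.211,"z": 0.02,"rx": 0,"ry": 0,"rz": 20},{"x": 0.38,"y": -0.243,"z": 0.03,"rx": 0,"ry": 0,"rz": 22.9},{"x": 0.43,"y": -0.274,"z": 0.04,"rx": 0,"ry": 0,"rz": 22.9},{"x": 0.48,"y": -0.306,"z": 0.05,"rx": 0,"ry": 0,"rz": 22.9},{"x": 0.53,"y": -0.338,"z": 0.06,"rx": 0,"ry": 0,"rz": 22.9},{"x": 0.58,"y": -0.37,"z": 0.07,"rx": 0,"ry": 0,"rz": 22.9}]}}

```text
t: 1.6
eef_pos: [0.6157, 0.0006, 0.1605]
ee_rot: [-3.14, 0.001, -0.063]
contact_force: [0.6, -0.9, 0.7]
grip_width: -0.0002
```

```bash
python3 -c "
from h import *
to(.045,.113,.12)"
```

```text
t 1.6 rack xy [-0.0075  0.0373] z 0.1605 rpy [-3.1401e+00  1.2000e-03 -6.2700e-02] F [ 0.58 -0.94  0.7 ] w -0.0002
shift [ 0.0526 -0.0756  0.0405] turn [-0.09  0.07  0.04]
```

Call:
{"name": "send_rows", "arguments": {"steps": [{"x": 0.018,"y": -0.025,"z": 0,"rx": 0,"ry": 0,"rz": 0},{"x": 0.035,"y": -0.05,"z": 0.01,"rx": 0,"ry": 0,"rz": 0},{"x": 0.0526,"y": -0.0756,"z": 0.02,"rx": 0,"ry": 0,"rz": 0},{"x": 0.0526,"y": -0.0756,"z": 0.04,"rx": 0,"ry": 0,"rz": 0},{"x": 0.0526,"y": -0.0756,"z": 0.055,"rx": 0,"ry": 0,"rz": 0},{"x": 0.0526,"y": -0.0756,"z": 0.06,"rx": 0,"ry": 0,"rz": 0},{"x": 0.0526,"y": -0.0756,"z": 0.06,"rx": 0,"ry": 0,"rz": 0}]}}

```text
t: 2.48
eef_pos: [0.6719, 0.0521, 0.1003]
ee_rot: [-3.123, 0.002, -0.024]
contact_force: [-0.8, 0.1, -0.9]
grip_width: -0.0001
```

```bash
python3 -c "
from h import *
import cv2
to(.045,.113,.081)
from station import bot
a=bot.read_camera('top')['image'][140:240,280:380];b=bot.read_camera('side')['image'][130:230,310:410]
cv2.imwrite('pics/near.png',cv2.resize(np.hstack([a,b]),None,fx=4,fy=4,interpolation=2))"
```

```text
t 2.48 rack xy [0.0453 0.0923] z 0.1003 rpy [-3.1231e+00  2.4000e-03 -2.4300e-02] F [-0.78  0.09 -0.92] w -0.0001
shift [ 0.0006 -0.0204  0.0197] turn [-1.06  0.16  2.25]
```

View pics/near.png

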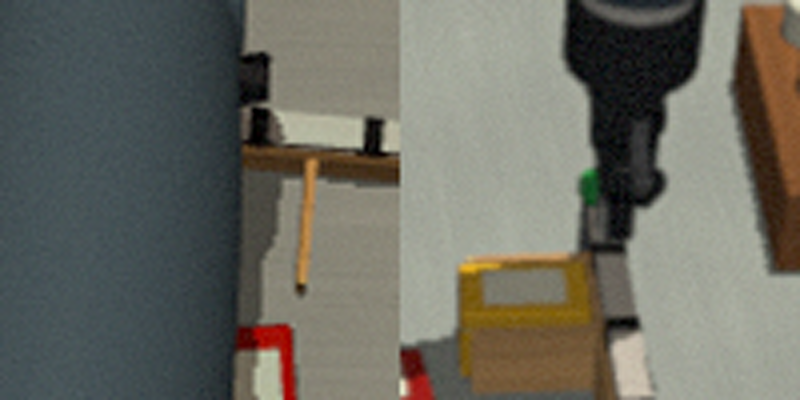

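The picture shows the arm covering the top view, and the side view shows the fingertips above the rail near bead a. The pose stopped short in y (0.092 instead of 0.113) and twisted slightly, so I'll check the joints.

```bash
python3 -c "
from h import *
from station import bot
s=bot.observe(); print(s['q'].round(3),s['joint_velocities'].round(3),s['joint_torque'].round(2))
to(.045,.108,.1)"
```

```text
[-0.025  0.638  0.166  1.099  0.018  3.141] [-0.002 -0.002  0.007 -0.001  0.001 -0.002] [ 2.000e-02 -5.671e+01  2.571e+01  3.000e-02  7.000e-02 -0.000e+00]
t 2.58 rack xy [0.0461 0.0924] z 0.1014 rpy [-3.1231e+00  3.0000e-04 -2.4200e-02] F [-1.02 -0.23  0.95] w 0.0003
shift [-0.0005 -0.0156  0.0016] turn [-1.06  0.04  2.25]
```

Joint 6 is at its limit (3.14). A half turn of the tool gives the same footprint with q6 near 0.17, so I'll lift a little and turn.

Call:
{"name": "send_rows", "arguments": {"steps": [{"x": 0,"y": 0,"z": -0.02,"rx": 0,"ry": 0,"rz": -8},{"x": 0,"y": -0.005,"z": -0.03,"rx": 0,"ry": 0,"rz": -18},{"x": 0,"y": -0.01,"z": -0.03,"rx": 0,"ry": 0,"rz": -28},{"x": 0,"y": -0.015,"z": -0.03,"rx": 0,"ry": 0,"rz": -38},{"x": 0,"y": -0.02,"z": -0.03,"rx": 0,"ry": 0,"rz": -48},{"x": 0,"y": -0.02,"z": -0.03,"rx": 0,"ry": 0,"rz": -58},{"x": 0,"y": -0.02,"z": -0.03,"rx": 0,"ry": 0,"rz": -68},{"x": 0,"y": -0.02,"z": -0.03,"rx": 0,"ry": 0,"rz": -78},{"x": 0,"y": -0.02,"z": -0.03,"rx": 0,"ry": 0,"rz": -88},{"x": 0,"y": -0.02,"z": -0.03,"rx": 0,"ry": 0,"rz": -98},{"x": 0,"y": -0.02,"z": -0.03,"rx": 0,"ry": 0,"rz": -98}]}}

```text
t: 3.95
eef_pos: [0.6737, 0.0715, 0.1327]
ee_rot: [3.138, -0.018, 1.684]
contact_force: [-0.7, 0.1, -0.5]
grip_width: -0.0006
```

```bash
python3 -c "
from h import *
to(.045,.114,.12,YAW+np.pi)"
```

```text
t 3.95 rack xy [0.0459 0.1117] z 0.1327 rpy [ 3.1378 -0.0182  1.6841] F [-0.69  0.13 -0.52] w -0.0006
shift [ 0.0022 -0.0005  0.0128] turn [  0.91  -0.72 -79.87]
```

Call:
{"name": "send_rows", "arguments": {"steps": [{"x": 0,"y": 0,"z": 0,"rx": 0.1,"ry": -0.1,"rz": -10},{"x": 0,"y": 0,"z": 0,"rx": 0.2,"ry": -0.2,"rz": -20},{"x": 0,"y": 0,"z": 0,"rx": 0.3,"ry": -0.3,"rz": -30},{"x": 0.002,"y": 0,"z": 0,"rx": 0.5,"ry": -0.4,"rz": -40},{"x": 0.002,"y": 0,"z": 0.005,"rx": 0.6,"ry": -0.5,"rz": -50},{"x": 0.002,"y": 0,"z": 0.01,"rx": 0.7,"ry": -0.6,"rz": -60},{"x": 0.002,"y": 0,"z": 0.015,"rx": 0.8,"ry": -0.7,"rz": -70},{"x": 0.002,"y": 0,"z": 0.025,"rx": 0.9,"ry": -0.7,"rz": -79.9},{"x": 0.002,"y": 0,"z": 0.03,"rx": 0.9,"ry": -0.7,"rz": -79.9},{"x": 0.002,"y": 0,"z": 0.03,"rx": 0.9,"ry": -0.7,"rz": -79.9}]}}

```text
t: 5.2
eef_pos: [0.6733, 0.0739, 0.1026]
ee_rot: [3.141, -0.001, 3.075]
contact_force: [0.2, -0.2, 0.1]
grip_width: 0.0
```

```bash
python3 -c "
from h import *
to(.045,.114,.081,YAW+np.pi)"
```

```text
t 5.2 rack xy [0.0453 0.1141] z 0.1026 rpy [ 3.1414e+00 -6.0000e-04  3.0749e+00] F [ 0.21 -0.2   0.14] w 0.0
shift [ 0.0003 -0.0002  0.0216] turn [ 0.01 -0.04 -0.18]
```

Call:
{"name": "send_rows", "arguments": {"steps": [{"x": 0,"y": 0,"z": 0.006,"rx": 0,"ry": 0,"rz": 0},{"x": 0,"y": 0,"z": 0.012,"rx": 0,"ry": 0,"rz": 0},{"x": 0,"y": 0,"z": 0.016,"rx": 0,"ry": 0,"rz": 0},{"x": 0,"y": 0,"z": 0.019,"rx": 0,"ry": 0,"rz": 0},{"x": 0,"y": 0,"z": 0.0215,"rx": 0,"ry": 0,"rz": 0},{"x": 0,"y": 0,"z": 0.0215,"rx": 0,"ry": 0,"rz": 0}]}}

```text
t: 5.95
eef_pos: [0.673, 0.0739, 0.0811]
ee_rot: [3.141, -0.001, 3.075]
contact_force: [-1.3, -0.5, 3.0]
grip_width: -0.0001
```

```bash
python3 -c "
from h import *
to(.045,.099,.081,YAW+np.pi)"
```

```text
t 5.95 rack xy [0.0451 0.1141] z 0.0811 rpy [ 3.1414e+00 -1.0000e-03  3.0748e+00] F [-1.28 -0.52  2.99] w -0.0001
shift [ 0.     -0.0151  0.0001] turn [ 0.01 -0.06 -0.19]
```

About 3 N at z = 0.081, so the rail is pressed. Now I slide toward the other end (tool -y).

Call:
{"name": "send_rows", "arguments": {"steps": [{"x": 0,"y": -0.006,"z": 0,"rx": 0,"ry": 0,"rz": 0},{"x": 0,"y": -0.012,"z": 0,"rx": 0,"ry": 0,"rz": 0},{"x": 0,"y": -0.018,"z": 0,"rx": 0,"ry": 0,"rz": 0},{"x": 0,"y": -0.024,"z": 0,"rx": 0,"ry": 0,"rz": 0},{"x": 0,"y": -0.03,"z": 0,"rx": 0,"ry": 0,"rz": 0},{"x": 0,"y": -0.036,"z": 0,"rx": 0,"ry": 0,"rz": 0},{"x": 0,"y": -0.041,"z": 0,"rx": 0,"ry": 0,"rz": 0},{"x": 0,"y": -0.045,"z": 0,"rx": 0,"ry": 0,"rz": 0},{"x": 0,"y": -0.048,"z": 0,"rx": 0,"ry": 0,"rz": 0},{"x": 0,"y": -0.048,"z": 0,"rx": 0,"ry": 0,"rz": 0}]}}

```text
t: 7.2
eef_pos: [0.6698, 0.0255, 0.0812]
ee_rot: [-3.141, -0.001, 3.074]
contact_force: [0.1, 0.3, 2.3]
grip_width: 0.0001
```

```bash
python3 -c "
from h import *
to(.045,.0,.081,YAW+np.pi)
import cv2
from station import bot
i=bot.read_camera('side')['image'][150:270,300:420]
cv2.imwrite('pics/slide.png',cv2.resize(i,None,fx=5,fy=5,interpolation=2))"
```

```text
t 7.2 rack xy [0.0449 0.0656] z 0.0812 rpy [-3.1408e+00 -1.1000e-03  3.0745e+00] F [0.07 0.29 2.25] w 0.0001
shift [-0.0003 -0.0656  0.0002] turn [-0.04 -0.06 -0.21]
```

View pics/slide.png

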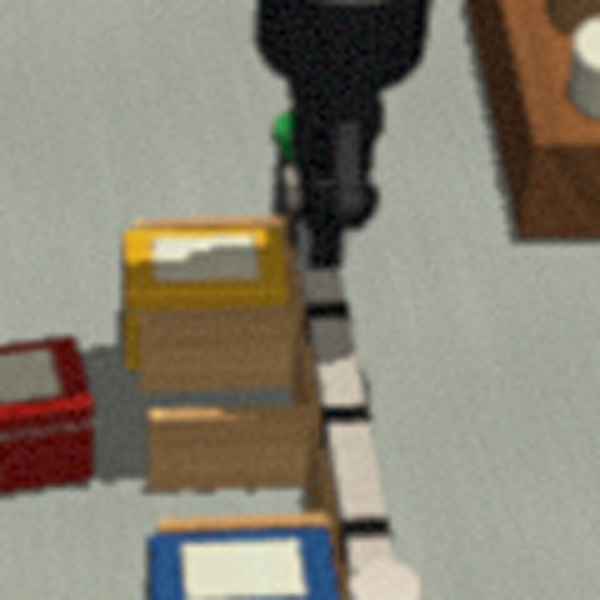

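The fingertip (at about (325,260) in the crop) is centred on the rail just before bead b (325,310), with force about 2.3 N. I'll carry on over bead b to midway.

Call:
{"name": "send_rows", "arguments": {"steps": [{"x": 0,"y": -0.006,"z": 0,"rx": 0,"ry": 0,"rz": 0},{"x": 0,"y": -0.012,"z": 0,"rx": 0,"ry": 0,"rz": 0},{"x": 0,"y": -0.018,"z": 0,"rx": 0,"ry": 0,"rz": 0},{"x": 0,"y": -0.024,"z": 0,"rx": 0,"ry": 0,"rz": 0},{"x": 0,"y": -0.03,"z": 0,"rx": 0,"ry": 0,"rz": 0},{"x": 0,"y": -0.036,"z": 0,"rx": 0,"ry": 0,"rz": 0},{"x": 0,"y": -0.042,"z": 0,"rx": 0,"ry": 0,"rz": 0},{"x": 0,"y": -0.048,"z": 0,"rx": 0,"ry": 0,"rz": 0},{"x": 0,"y": -0.054,"z": 0,"rx": 0,"ry": 0,"rz": 0},{"x": 0,"y": -0.06,"z": 0,"rx": 0,"ry": 0,"rz": 0},{"x": 0,"y": -0.065,"z": 0,"rx": 0,"ry": 0,"rz": 0},{"x": 0,"y": -0.065,"z": 0,"rx": 0,"ry": 0,"rz": 0}]}}

```text
t: 8.75
eef_pos: [0.6653, -0.0404, 0.0812]
ee_rot: [-3.139, -0.001, 3.074]
contact_force: [-0.4, -0.9, 1.6]
grip_width: -0.0001
```

```bash
python3 -c "
from h import *
to(.045,-.033,.081,YAW+np.pi)"
```

```text
t 8.75 rack xy [ 0.0447 -0.0004] z 0.0812 rpy [-3.1392e+00 -1.1000e-03  3.0737e+00] F [-0.35 -0.87  1.55] w -0.0001
shift [-0.0005 -0.0326  0.0003] turn [-0.14 -0.07 -0.25]
```

Call:
{"name": "send_rows", "arguments": {"steps": [{"x": 0,"y": -0.006,"z": 0,"rx": 0,"ry": 0,"rz": 0},{"x": 0,"y": -0.012,"z": 0,"rx": 0,"ry": 0,"rz": 0},{"x": 0,"y": -0.018,"z": 0,"rx": 0,"ry": 0,"rz": 0},{"x": 0,"y": -0.024,"z": 0,"rx": 0,"ry": 0,"rz": 0},{"x": 0,"y": -0.029,"z": 0,"rx": 0,"ry": 0,"rz": 0},{"x": 0,"y": -0.033,"z": 0,"rx": 0,"ry": 0,"rz": 0},{"x": 0,"y": -0.033,"z": 0,"rx": 0,"ry": 0,"rz": 0}]}}

```text
t: 9.62
eef_pos: [0.6631, -0.0742, 0.0813]
ee_rot: [-3.138, -0.001, 3.073]
contact_force: [0.3, -0.5, 2.7]
grip_width: 0.0002
```

```bash
python3 -c "
from h import *
to(.045,-.033,.081,YAW+np.pi)"
```

```text
t 9.62 rack xy [ 0.0446 -0.0344] z 0.0813 rpy [-3.1379e+00 -1.1000e-03  3.0730e+00] F [ 0.32 -0.48  2.69] w 0.0002
shift [-0.0004  0.0014  0.0003] turn [-0.21 -0.06 -0.29]
```

The fingertip is on bead c, and the force is positive. Now I lift off and go over the tin.

Call:
{"name": "send_rows", "arguments": {"steps": [{"x": 0,"y": 0,"z": -0.02,"rx": 0,"ry": 0,"rz": 0},{"x": 0,"y": 0,"z": -0.05,"rx": 0,"ry": 0,"rz": 0},{"x": 0.01,"y": 0.005,"z": -0.07,"rx": 0,"ry": 0,"rz": 0},{"x": 0.04,"y": 0.015,"z": -0.07,"rx": 0,"ry": 0,"rz": 0},{"x": 0.07,"y": 0.026,"z": -0.07,"rx": 0,"ry": 0,"rz": 0},{"x": 0.1,"y": 0.037,"z": -0.07,"rx": 0,"ry": 0,"rz": 0},{"x": 0.13,"y": 0.048,"z": -0.07,"rx": 0,"ry": 0,"rz": 0},{"x": 0.151,"y": 0.055,"z": -0.06,"rx": 0,"ry": 0,"rz": 0},{"x": 0.151,"y": 0.055,"z": -0.05,"rx": 0,"ry": 0,"rz": 0}]}}

```text
t: 10.75
eef_pos: [0.5139, -0.0082, 0.1308]
ee_rot: [-3.137, -0.003, 3.074]
contact_force: [0.3, 0.4, 0.3]
grip_width: -0.0002
```

Call:
{"name": "send_rows", "arguments": {"hand": -1, "steps": [{"x": 0,"y": 0,"z": 0,"rx": 0,"ry": 0,"rz": 0},{"x": 0,"y": 0,"z": 0,"rx": 0,"ry": 0,"rz": 0},{"x": 0,"y": 0,"z": 0,"rx": 0,"ry": 0,"rz": 0},{"x": 0,"y": 0,"z": 0,"rx": 0,"ry": 0,"rz": 0},{"x": 0,"y": 0,"z": 0,"rx": 0,"ry": 0,"rz": 0},{"x": 0,"y": 0,"z": 0,"rx": 0,"ry": 0,"rz": 0},{"x": 0,"y": 0,"z": 0,"rx": 0,"ry": 0,"rz": 0},{"x": 0,"y": 0,"z": 0,"rx": 0,"ry": 0,"rz": 0}]}}

```text
t: 11.75
eef_pos: [0.5139, -0.0081, 0.1309]
ee_rot: [-3.137, -0.003, 3.074]
contact_force: [0.3, -0.2, 0.0]
grip_width: 0.085
```

```bash
python3 -c "
from h import *
to(-.1065,.021,.012,YAW+np.pi)
import cv2
from station import bot
i=bot.read_camera('side')['image'][140:290,250:400]
cv2.imwrite('pics/over.png',cv2.resize(i,None,fx=4,fy=4,interpolation=2))"
```

```text
t 11.75 rack xy [-0.1085  0.0221] z 0.1309 rpy [-3.1375e+00 -2.7000e-03  3.0740e+00] F [ 0.32 -0.19  0.02] w 0.085
shift [-0.0023 -0.0006  0.1189] turn [-0.23 -0.16 -0.23]
```

View pics/over.png

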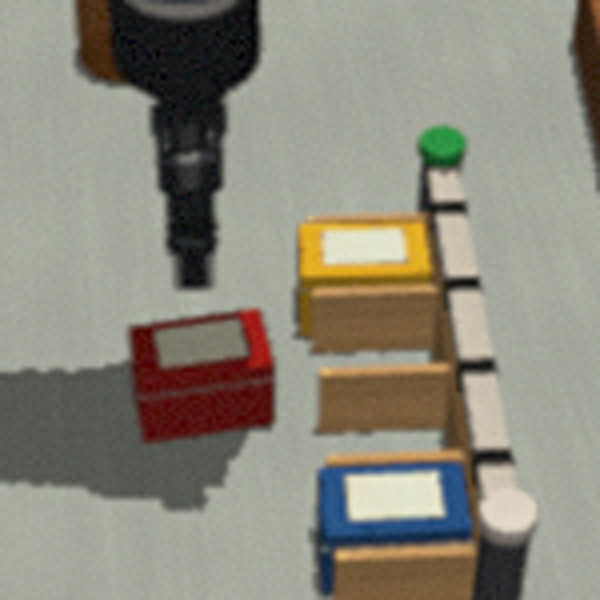

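The rail is up again and the open gripper is above the tin ((200,370) in the crop). I'll descend around it without gripping.

Call:
{"name": "send_rows", "arguments": {"steps": [{"x": -0.002,"y": 0,"z": 0.02,"rx": 0,"ry": 0,"rz": 0},{"x": -0.002,"y": 0,"z": 0.045,"rx": 0,"ry": 0,"rz": 0},{"x": -0.002,"y": 0,"z": 0.065,"rx": 0,"ry": 0,"rz": 0},{"x": -0.002,"y": 0,"z": 0.08,"rx": 0,"ry": 0,"rz": 0},{"x": -0.002,"y": 0,"z": 0.095,"rx": 0,"ry": 0,"rz": 0},{"x": -0.002,"y": 0,"z": 0.108,"rx": 0,"ry": 0,"rz": 0},{"x": -0.002,"y": 0,"z": 0.117,"rx": 0,"ry": 0,"rz": 0},{"x": -0.002,"y": 0,"z": 0.117,"rx": 0,"ry": 0,"rz": 0}]}}

```text
t: 12.8
eef_pos: [0.515, -0.0087, 0.0132]
ee_rot: [-3.138, -0.004, 3.074]
contact_force: [0.6, 0.2, 0.3]
grip_width: 0.0852
```

Call:
{"name": "send_rows", "arguments": {"hand": -0.24, "newtons": 20, "steps": [{"x": 0,"y": 0,"z": 0,"rx": 0,"ry": 0,"rz": 0},{"x": 0,"y": 0,"z": 0,"rx": 0,"ry": 0,"rz": 0},{"x": 0,"y": 0,"z": 0,"rx": 0,"ry": 0,"rz": 0},{"x": 0,"y": 0,"z": 0,"rx": 0,"ry": 0,"rz": 0},{"x": 0,"y": 0,"z": 0,"rx": 0,"ry": 0,"rz": 0},{"x": 0,"y": 0,"z": 0,"rx": 0,"ry": 0,"rz": 0}]}}

```text
t: 13.55
eef_pos: [0.515, -0.0086, 0.0132]
ee_rot: [-3.138, -0.004, 3.074]
contact_force: [0.1, -0.6, 1.2]
grip_width: 0.0529
```

```bash
python3 -c "
from h import *
to(-.1065,-.035,.013,YAW+np.pi)"
```

```text
t 13.55 rack xy [-0.1074  0.0217] z 0.0132 rpy [-3.1376 -0.0041  3.074 ] F [ 0.1  -0.65  1.23] w 0.0529
shift [-0.0012 -0.0567  0.0004] turn [-0.23 -0.23 -0.23]
```

Call:
{"name": "send_rows", "arguments": {"steps": [{"x": 0,"y": -0.004,"z": 0,"rx": 0,"ry": 0,"rz": 0},{"x": 0,"y": -0.01,"z": 0,"rx": 0,"ry": 0,"rz": 0},{"x": 0,"y": -0.016,"z": 0,"rx": 0,"ry": 0,"rz": 0},{"x": 0,"y": -0.022,"z": 0,"rx": 0,"ry": 0,"rz": 0},{"x": 0,"y": -0.028,"z": 0,"rx": 0,"ry": 0,"rz": 0},{"x": 0,"y": -0.034,"z": 0,"rx": 0,"ry": 0,"rz": 0},{"x": 0,"y": -0.04,"z": 0,"rx": 0,"ry": 0,"rz": 0},{"x": 0,"y": -0.046,"z": 0,"rx": 0,"ry": 0,"rz": 0},{"x": 0,"y": -0.051,"z": 0,"rx": 0,"ry": 0,"rz": 0},{"x": 0,"y": -0.055,"z": 0,"rx": 0,"ry": 0,"rz": 0},{"x": 0,"y": -0.057,"z": 0,"rx": 0,"ry": 0,"rz": 0},{"x": 0,"y": -0.057,"z": 0,"rx": 0,"ry": 0,"rz": 0}]}}

```text
t: 15.05
eef_pos: [0.5112, -0.0658, 0.0135]
ee_rot: [-3.137, -0.004, 3.074]
contact_force: [-0.7, 0.5, 1.3]
grip_width: 0.0527
```

Call:
{"name": "send_rows", "arguments": {"hand": -1, "steps": [{"x": 0,"y": 0,"z": 0,"rx": 0,"ry": 0,"rz": 0},{"x": 0,"y": 0,"z": 0,"rx": 0,"ry": 0,"rz": 0},{"x": 0,"y": 0,"z": 0,"rx": 0,"ry": 0,"rz": 0},{"x": 0,"y": 0,"z": -0.02,"rx": 0,"ry": 0,"rz": 0},{"x": 0,"y": 0,"z": -0.05,"rx": 0,"ry": 0,"rz": 0},{"x": 0,"y": 0,"z": -0.085,"rx": 0,"ry": 0,"rz": 0},{"x": 0.02,"y": 0,"z": -0.085,"rx": 0,"ry": 0,"rz": 0},{"x": 0.045,"y": 0,"z": -0.085,"rx": 0,"ry": 0,"rz": 0},{"x": 0.065,"y": 0,"z": -0.085,"rx": 0,"ry": 0,"rz": 0},{"x": 0.065,"y": 0,"z": -0.085,"rx": 0,"ry": 0,"rz": 0}]}}

```text
t: 16.3
eef_pos: [0.4453, -0.0607, 0.0987]
ee_rot: [-3.137, -0.005, 3.074]
contact_force: [-0.9, 0.2, 0.2]
grip_width: 0.0855
```

```bash
python3 -c "
from h import *
to(-.170,-.033,.02,YAW+np.pi)
import cv2
from station import bot
i=bot.read_camera('side')['image'][170:290,270:400]
cv2.imwrite('pics/aligned.png',cv2.resize(i,None,fx=5,fy=5,interpolation=2))"
```

```text
t 16.3 rack xy [-0.1736 -0.0347] z 0.0987 rpy [-3.1373 -0.0051  3.0736] F [-0.86  0.16  0.17] w 0.0855
shift [-0.004   0.0021  0.0786] turn [-0.24 -0.3  -0.26]
```

View pics/aligned.png

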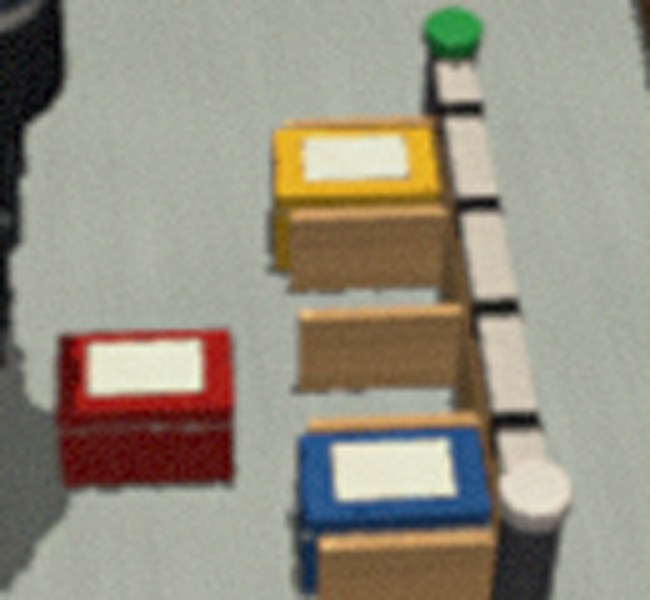

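The tin is now squared to the rack and in line with gap 3. Its top corners in the crop are (60,336), (231,331), (233,414), (60,425). I'll check the numbers.

```bash
python3 -c "
from h import *
A=np.array([[np.cos(YAW),np.sin(YAW)],[-np.sin(YAW),np.cos(YAW)]])
f=lambda L:np.array([A@(pix2('side',*q,.055)[:2]-P) for q in np.array(L)/5-.4+[270,170]])
for L in([[60,336],[231,331],[233,414],[60,425]],[[273,130],[439,122],[441,192],[275,197]],[[300,434],[487,426],[490,516],[304,527]]):
    k=f(L);print(k.round(4).tolist(),k.mean(0).round(4))
"
```

```text
[[-0.1475, -0.0118], [-0.0701, -0.0125], [-0.0714, -0.0622], [-0.147, -0.0648]] [-0.109  -0.0378]
[[-0.0433, 0.1228], [0.0399, 0.1247], [0.0352, 0.074], [-0.0451, 0.0745]] [-0.0034  0.099 ]
[[-0.0429, -0.0751], [0.0388, -0.0749], [0.0339, -0.1245], [-0.0446, -0.1261]] [-0.0037 -0.1001]
```

The tin is about 3 mm right of the gap's centre line, within the 6 mm clearance. The neighbours read at y = +0.099 and -0.100, as expected. I'll shut the fingers and descend behind the tin.

Call:
{"name": "send_rows", "arguments": {"hand": 1, "steps": [{"x": 0,"y": 0,"z": 0,"rx": 0,"ry": 0,"rz": 0},{"x": 0.003,"y": 0,"z": 0,"rx": 0,"ry": 0,"rz": 0},{"x": 0.003,"y": 0,"z": 0,"rx": 0,"ry": 0,"rz": 0},{"x": 0.003,"y": 0,"z": 0,"rx": 0,"ry": 0,"rz": 0},{"x": 0.003,"y": 0,"z": 0,"rx": 0,"ry": 0,"rz": 0},{"x": 0.003,"y": 0,"z": 0.015,"rx": 0,"ry": 0,"rz": 0},{"x": 0.003,"y": 0,"z": 0.035,"rx": 0,"ry": 0,"rz": 0},{"x": 0.003,"y": 0,"z": 0.055,"rx": 0,"ry": 0,"rz": 0},{"x": 0.003,"y": 0,"z": 0.072,"rx": 0,"ry": 0,"rz": 0},{"x": 0.003,"y": 0,"z": 0.084,"rx": 0,"ry": 0,"rz": 0},{"x": 0.003,"y": 0,"z": 0.084,"rx": 0,"ry": 0,"rz": 0}]}}

```text
t: 17.73
eef_pos: [0.4427, -0.061, 0.0143]
ee_rot: [-3.137, -0.005, 3.074]
contact_force: [-0.6, -0.4, 0.3]
grip_width: -0.0002
```

```bash
python3 -c "
from h import *
to(-.10,-.035,.014,YAW+np.pi)"
```

```text
t 17.73 rack xy [-0.1762 -0.0351] z 0.0143 rpy [-3.1374 -0.0051  3.0736] F [-0.6  -0.42  0.27] w -0.0002
shift [-0.0762  0.0005 -0.0001] turn [-0.24 -0.3  -0.26]
```

Pushing the first 76 mm.

Call:
{"name": "send_rows", "arguments": {"steps": [{"x": -0.005,"y": 0,"z": 0,"rx": 0,"ry": 0,"rz": 0},{"x": -0.011,"y": 0,"z": 0,"rx": 0,"ry": 0,"rz": 0},{"x": -0.018,"y": 0,"z": 0,"rx": 0,"ry": 0,"rz": 0},{"x": -0.025,"y": 0,"z": 0,"rx": 0,"ry": 0,"rz": 0},{"x": -0.032,"y": 0,"z": 0,"rx": 0,"ry": 0,"rz": 0},{"x": -0.039,"y": 0,"z": 0,"rx": 0,"ry": 0,"rz": 0},{"x": -0.046,"y": 0,"z": 0,"rx": 0,"ry": 0,"rz": 0},{"x": -0.053,"y": 0,"z": 0,"rx": 0,"ry": 0,"rz": 0},{"x": -0.06,"y": 0,"z": 0,"rx": 0,"ry": 0,"rz": 0},{"x": -0.067,"y": 0,"z": 0,"rx": 0,"ry": 0,"rz": 0},{"x": -0.073,"y": 0,"z": 0,"rx": 0,"ry": 0,"rz": 0},{"x": -0.076,"y": 0,"z": 0,"rx": 0,"ry": 0,"rz": 0}]}}

```text
t: 19.23
eef_pos: [0.5191, -0.0662, 0.0139]
ee_rot: [-3.137, -0.005, 3.074]
contact_force: [-1.1, 0.1, 0.8]
grip_width: -0.0001
```

```bash
python3 -c "
from h import *
to(-.062,-.033,.014,YAW+np.pi)
import cv2
from station import bot
i=bot.read_camera('side')['image'][170:290,270:400]
cv2.imwrite('pics/push1.png',cv2.resize(i,None,fx=5,fy=5,interpolation=2))"
```

```text
t 19.23 rack xy [-0.0997 -0.0355] z 0.0139 rpy [-3.1374 -0.0049  3.0737] F [-1.13  0.06  0.75] w -0.0001
shift [-0.0377  0.0027 -0.0003] turn [-0.24 -0.28 -0.25]
```

View pics/push1.png

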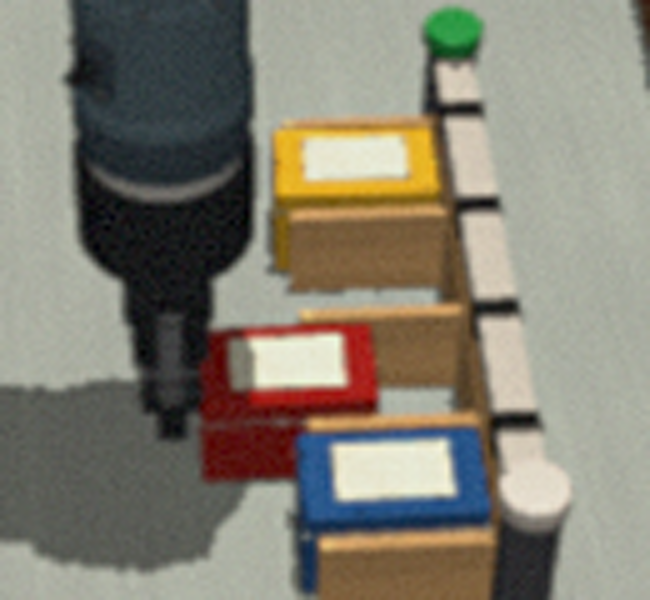

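The tin (front top edge at about (377,370) in the crop) is entering gap 3, clear of both walls and square. I'll continue.

Call:
{"name": "send_rows", "arguments": {"steps": [{"x": -0.005,"y": 0,"z": 0,"rx": 0,"ry": 0,"rz": 0},{"x": -0.011,"y": 0,"z": 0,"rx": 0,"ry": 0,"rz": 0},{"x": -0.017,"y": 0,"z": 0,"rx": 0,"ry": 0,"rz": 0},{"x": -0.023,"y": 0,"z": 0,"rx": 0,"ry": 0,"rz": 0},{"x": -0.029,"y": 0,"z": 0,"rx": 0,"ry": 0,"rz": 0},{"x": -0.034,"y": 0,"z": 0,"rx": 0,"ry": 0,"rz": 0},{"x": -0.037,"y": 0,"z": 0,"rx": 0,"ry": 0,"rz": 0},{"x": -0.037,"y": 0,"z": 0,"rx": 0,"ry": 0,"rz": 0}]}}

```text
t: 20.27
eef_pos: [0.5569, -0.0689, 0.0138]
ee_rot: [-3.137, -0.004, 3.074]
contact_force: [-0.0, 0.1, 0.1]
grip_width: -0.0002
```

Call:
{"name": "send_rows", "arguments": {"steps": [{"x": -0.002,"y": 0,"z": 0,"rx": 0,"ry": 0,"rz": 0},{"x": -0.004,"y": 0,"z": 0,"rx": 0,"ry": 0,"rz": 0},{"x": -0.004,"y": 0,"z": 0,"rx": 0,"ry": 0,"rz": 0}]}}

```text
t: 20.65
eef_pos: [0.5611, -0.0691, 0.0138]
ee_rot: [-3.137, -0.003, 3.074]
contact_force: [-0.8, -0.2, 0.5]
grip_width: -0.0002
```

```bash
python3 -c "
from h import *
to(-.055,-.033,.014,YAW+np.pi)
import cv2
from station import bot
i=bot.read_camera('side')['image'][170:290,270:400]
cv2.imwrite('pics/push2.png',cv2.resize(i,None,fx=5,fy=5,interpolation=2))"
```

```text
t 20.65 rack xy [-0.0576 -0.0357] z 0.0138 rpy [-3.1374 -0.0034  3.0737] F [-0.77 -0.2   0.49] w -0.0002
shift [-0.0025  0.0028 -0.0002] turn [-0.24 -0.19 -0.25]
```

View pics/push2.png

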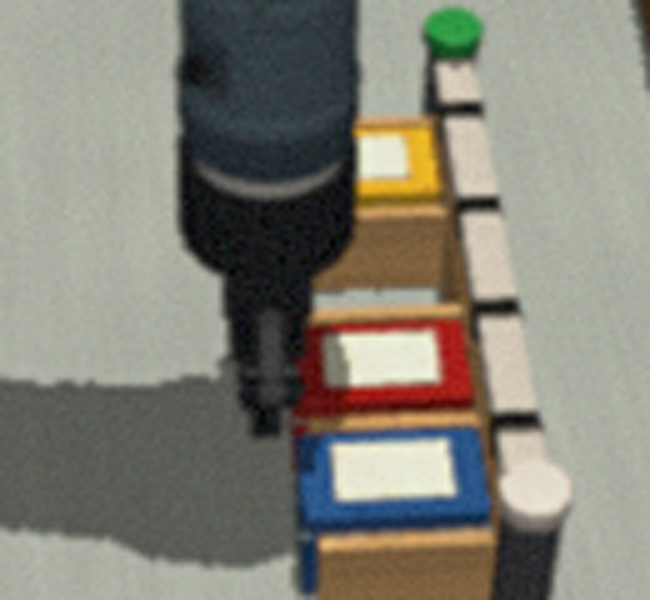

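The tin is nearly home (front top edge at about (472,365) in the crop) and there's no back-stop force yet. I'll push in small steps and watch the force.

Call:
{"name": "send_rows", "arguments": {"steps": [{"x": -0.001,"y": 0,"z": 0,"rx": 0,"ry": 0,"rz": 0},{"x": -0.002,"y": 0,"z": 0,"rx": 0,"ry": 0,"rz": 0},{"x": -0.002,"y": 0,"z": 0,"rx": 0,"ry": 0,"rz": 0}]}}

```text
t: 21.08
eef_pos: [0.5614, -0.069, 0.0135]
ee_rot: [-3.137, -0.006, 3.074]
contact_force: [-4.8, 1.0, 2.5]
grip_width: 0.0004
```

Call:
{"name": "send_rows", "arguments": {"steps": [{"x": -0.001,"y": 0,"z": 0,"rx": 0,"ry": 0,"rz": 0},{"x": -0.0015,"y": 0,"z": 0,"rx": 0,"ry": 0,"rz": 0},{"x": -0.0015,"y": 0,"z": 0,"rx": 0,"ry": 0,"rz": 0}]}}

```text
t: 21.45
eef_pos: [0.5613, -0.069, 0.0134]
ee_rot: [-3.137, -0.009, 3.074]
contact_force: [-6.5, 0.7, 5.4]
grip_width: -0.0001
```

The force has risen to 6.5 N with no further motion, so the tin is against the back stop. I'll back off, lift and withdraw, then check in both views.

Call:
{"name": "send_rows", "arguments": {"steps": [{"x": 0.01,"y": 0,"z": 0,"rx": 0,"ry": 0,"rz": 0},{"x": 0.03,"y": 0,"z": 0,"rx": 0,"ry": 0,"rz": 0},{"x": 0.06,"y": 0,"z": -0.02,"rx": 0,"ry": 0,"rz": 0},{"x": 0.09,"y": 0,"z": -0.06,"rx": 0,"ry": 0,"rz": 0},{"x": 0.12,"y": 0,"z": -0.1,"rx": 0,"ry": 0,"rz": 0},{"x": 0.14,"y": -0.05,"z": -0.15,"rx": 0,"ry": 0,"rz": 0},{"x": 0.15,"y": -0.1,"z": -0.18,"rx": 0,"ry": 0,"rz": 0},{"x": 0.15,"y": -0.15,"z": -0.2,"rx": 0,"ry": 0,"rz": 0},{"x": 0.15,"y": -0.2,"z": -0.2,"rx": 0,"ry": 0,"rz": 0},{"x": 0.15,"y": -0.24,"z": -0.2,"rx": 0,"ry": 0,"rz": 0},{"x": 0.15,"y": -0.24,"z": -0.2,"rx": 0,"ry": 0,"rz": 0}]}}

```text
t: 22.82
eef_pos: [0.3976, -0.3005, 0.2159]
ee_rot: [-3.135, -0.007, 3.07]
contact_force: [-0.1, 0.1, -0.9]
grip_width: 0.0001
```

```bash
python3 -c "
from h import *
import cv2
where()
from station import bot
a=bot.read_camera('top')['image'];b=bot.read_camera('side')['image']
cv2.imwrite('pics/topf.png',a)
i=np.hstack([a[150:260,285:435],b[165:305,320:390][:110]])
s=lambda m:cv2.resize(m,None,fx=4,fy=4,interpolation=2)
c=np.zeros((560,600+196*1,3),np.uint8); A=s(a[150:260,285:435]);c[:A.shape[0],:600]=A
B=cv2.resize(b[175:300,321:391],None,fx=2.8,fy=2.8,interpolation=2);c[:B.shape[0],600:600+B.shape[1]]=B
cv2.imwrite('pics/final.png',c)"
```

```text
t 22.82 rack xy [-0.206  -0.2771] z 0.2159 rpy [-3.1354 -0.0069  3.0697] F [-0.1   0.14 -0.9 ] w 0.0001
```

View pics/final.png

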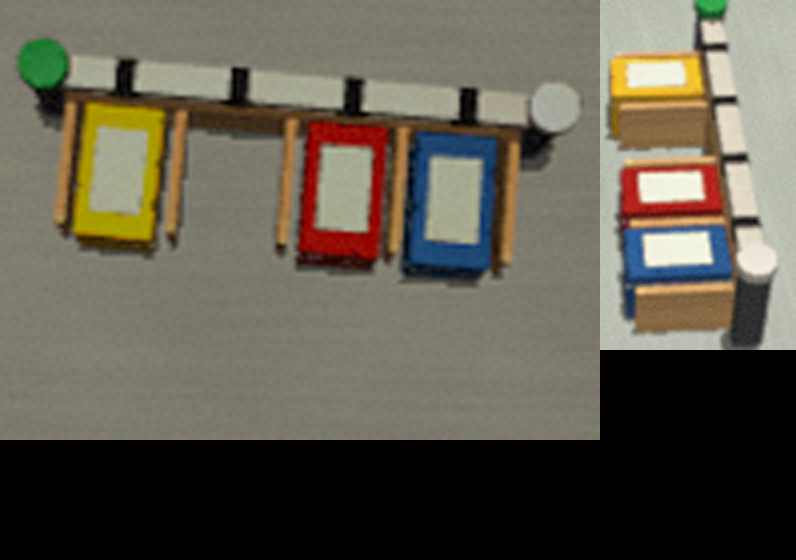

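The top view shows red in gap 3, square, with its back edge at the back stop like its neighbours. Its top corners are at about (310,121), (388,125), (377,263), (298,260) in the crop, and the rail is up. I'll measure it against the others and hand in if it's good.

```bash
python3 -c "
from h import *
A=np.array([[np.cos(YAW),np.sin(YAW)],[-np.sin(YAW),np.cos(YAW)]])
for n,L in dict(red=[[310,121],[388,125],[377,263],[298,260]],yel=[[84,102],[166,109],[153,240],[73,234]],blue=[[418,131],[498,136],[489,270],[404,268]]).items():
    k=np.array([A@(pix2('top',*q,.055)[:2]-P) for q in np.array(L)/4-.375+[285,150]]);d=k[0]+k[1]-k[2]-k[3]
    print(n,k.mean(0).round(4),'yaw',np.arctan2(d[1],d[0]).round(3),'front/back x',k[:2,0].mean().round(4),k[2:,0].mean().round(4))
"
```

```text
red [-0.0066 -0.0324] yaw -0.006 front/back x 0.0347 -0.048
yel [-0.0054  0.1001] yaw 0.003 front/back x 0.034 -0.0449
blue [-0.0065 -0.0964] yaw -0.016 front/back x 0.0339 -0.0469
```

Red is at rack (-0.0066, -0.032), yaw about 0, at the same depth as its neighbours, so it's home. Handing in.

```bash
python3 -c "
from station import bot
print(bot.hand_in())"
```

```text
the job is handed in; nothing more can be done
None
```

I ran the shut fingertips along the rail from the green-capped end (robot's left), over beads a and b, and lifted off at bead c without going near bead d. I then moved the red tin into the third gap until it was home and handed the job in at about 23 s. No verdict was reported.

- **Rail:** the tool held at z ≈ 0.081 m, about 4 mm down, with roughly 1.6–3 N measured. The fingertip's contact with each bead is inferred from its position on the rail; the force readings, noisy by about 1 N, cannot tell bead from rail. The rail was up again in the last picture.
- **Moving the tin:** I slid it sideways into line with the gap between half-open jaws, without gripping, then pushed it in from behind. The force rose to 6.5 N with no further motion at the back stop.
- **Final check (top view):** the red tin is at rack x = -6.6 mm, y = -32 mm, turned about -0.006 rad. The blue and yellow tins read the same depth to within about 1 mm and still sit in the outer gaps. The mug and jar were never approached, but I did not re-measure them.
- **Robot:** it ended clear of everything.

**Problems and disagreements:**
- The first move call was refused as invalid input and was resent with every field filled in.
- Joint 6 reached its range end (3.14 rad) on the approach. I cured it with a half turn of the tool before touching anything. If reaching the end counts as passing the range, that would count against the run.
- The side camera put the tin 3–4 mm further right than the top camera did, which was within the gap's clearance.

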